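Check both hand levers of a trolley handlebar and hold the good one

TASK

Check the two hand levers of the handlebar clamped on the bench: press the left one in with the backs or outside of the fingers, firmly but without forcing it, until it stops, let it spring back, then do the same with the right one. One of them stops short of its grip, as it should; the other closes right onto the grip. Finish with the lever that stops short pressed firmly against its stop and the other one let go, and keep holding it there when the program ends, so that I can measure its gap to the grip; grip or lift nothing, do not lean on the handlebar, and leave the things on the bench where they are.

Things in the scene. Friction and masses are not known exactly. Their poses are not given: they have to be found in the camera images.
- handlebar: handlebar in a fixture fixed to the table: steel bar 22 mm thick, 490 mm long, axis 115 mm above the table, in two grey clamp posts (84 mm apart, tops 135 mm high) on a plate 150 x 210 x 12 mm. Black grips, 32 mm diameter, from 135 to 250 mm either side of the middle. Origin: on the table under the bar's middle; x across the bar away from the robot, y along it to the left, z up
- lever_left (a joint): swing of the left (+y) lever about its upright pivot: 0 = sprung out, grows as it is pressed in, away from the robot; 0.50 rad = lying on the grip. Spring: 2 N at the pressing point to start, under 5 N near the grip. Set right, it stops at 0.27 to 0.30 rad, some 20 mm short of the grip; set wrong, it goes to 0.50. Firm = 10 to 20 N at the stop (8 N is the least that counts); over 60 N is forcing
- lever_right (a joint): swing of the right (-y) lever about its upright pivot: 0 = sprung out, grows as it is pressed in, away from the robot; 0.50 rad = lying on the grip. Spring: 2 N at the pressing point to start, under 5 N near the grip. Set right, it stops at 0.27 to 0.30 rad, some 20 mm short of the grip; set wrong, it goes to 0.50. Firm = 10 to 20 N at the stop (8 N is the least that counts); over 60 N is forcing
- pad_left (a point): pressing point of the left lever: middle of the finger area, on the robot-side face of the bare aluminium blade, at its mid height; moves with the lever. x = square into the blade toward the bar, y along the blade, z up. Blade 9 mm thick, 14 mm tall. Free air below for 85 mm (lever out) and on the robot's side; nothing within 80 mm stands over 25 mm above this point
- pad_right (a point): pressing point of the right lever: middle of the finger area, on the robot-side face of the bare aluminium blade, at its mid height; moves with the lever. x = square into the blade toward the bar, y along the blade, z up. Blade 9 mm thick, 14 mm tall. Free air below for 85 mm (lever out) and on the robot's side; nothing within 80 mm stands over 25 mm above this point
- pivot_left (a point): pivot of the left lever, at mid height of the blade: 42 mm on the robot's side of the bar's axis, 85 mm left of its middle. Pressing point: 95 mm out along the blade and 16 mm toward the bar. Axes turn with the lever, and are parallel to the handlebar's when it lies on the grip (0.50 rad). Dark fork and collar round it, top 19 mm above; brass stop screw behind the blade's root
- pivot_right (a point): pivot of the right lever, at mid height of the blade: 42 mm on the robot's side of the bar's axis, 85 mm right of its middle. Pressing point: 95 mm out along the blade and 16 mm toward the bar. Axes turn with the lever, and are parallel to the handlebar's when it lies on the grip (0.50 rad). Dark fork and collar round it, top 19 mm above; brass stop screw behind the blade's root
- calliper: steel calliper, 258 x 64 x 13 mm, lying flat in front of the fixture; leave it
- hex_key: hex key, 93 x 33 x 6 mm, lying flat; leave it
- grease_tin: white grease tin, 67 mm across, 36 mm high; leave it
- deburr_tool: deburring tool with orange end, 126 mm long, lying; leave it
- bush_1: black round bush, 45 mm across, 88 mm high, standing; leave it
- bush_2: another black round bush, 45 mm across, 90 mm high; leave it
- gearhead_3: black gearhead with yellow shaft cap, 80 x 61 x 60 mm; leave it

How it is judged:
By the outcome, as a careful person would: the job done as asked, in the order asked, and still so for the second after the job is handed in, while the arm keeps its last pose, push and grip.
It also fails if it takes over 56 s, if anything falls off the work surface, if the arm or the gripper's body presses on something with over 40 N, if the wrist force passes 120 N, or if a joint passes its speed limit or range.

ROBOT

A 7-joint arm with a two-finger parallel gripper is mounted at the origin on the work surface; the furniture and walls round the work are solid. World frame = base frame: x ahead of the robot, y to its left, z up, the work surface at z = 0. Lengths are in mm, angles in rad, forces in N, time in s.
With the tool pointing down it reaches from about 425 to 875 mm from the base axis. Payload 8.4 kg.
Tool frame: the origin (TCP) lies at the very end of the fingers, on their centre line; the grasp point (between the pads) lies 19 mm behind it; z points along the fingers, x is the direction in which the jaws open and shut, and the axes are right-handed (so a half turn about z gives the same grasp; the last joint's range is limited). The gripper opens to 87 mm and grips with 3 to 60 N. Pads are 19 mm wide; open, the fingers measure 117 mm over their backs; the gripper's body (75 mm by 190 mm) begins 51 mm behind the grasp point.
Start: joints at [-1.428, 0.333, 0.04, 1.465, -0.013, 1.343, -0.059], TCP at [155.646, 631.061, 222.546] pointing down, gripper open.
Joint ranges: [-2.58, 2.58], [-0.38, 2.09], [-1.3, 1.39], [0.25, 2.4], [-1.5, 4.64], [0.08, 2.09], [-2.65, 2.65]. Speed limits (rad/s): [2.22, 2.22, 2.79, 2.79, 3.14, 3.14, 3.14].

INTERFACE

Orientations are given as a unit quaternion [w, x, y, z].
In Python, from plant import status, capture, calibration, arm gives the robot as it stands. The module is installed in compiled form; this text tells all that it offers.
- The arm moves only by the tool send_rows, never from a script. Its argument "plan" is a list of rows, each a list of 3 entries, a list of its own where there are three numbers: the shift along the tool's x, y, z in m, then the turn about the tool's z in degrees, then the finger opening in m, from 0 to 0.087. In form: [[[tx, ty, tz], spin, hand], ...]. A call has 1 to 12 rows; each row shifts and turns the pose as measured when the row begins, along the tool's axes as they then stand; what a row does not reach is not made up. A row lasts 1/8 s, in which the tool goes at most 62.5 mm and 10.7 degrees, less where a joint would pass 70% of its speed; a pose out of reach is approached as far as the arm can. A call is refused whole if a number of a shift passes 0.0625 or a number of a turn 10.7, either way. A call with a gripper value outside its range is refused whole. The fingers move at their own pace and stop on an object; "force" is the grip in N (left out, the last holds). Time passes only in rows, so rows that do not move let the fingers close. It gives the time, the measured TCP pose, the force and the opening at its end, in the units of the state.
- status.sense(): the state, without advancing time (a new reading comes with each control period).
- capture(name): name is "scene" or "side" or "wrist"; returns (picture, depth): 420x560x3 uint8, red, green, blue; 420x560 float32, mm along the optical axis (not along the pixel's ray), 0 where there is no reading.
- calibration(name): a dict with "fx", "fy", "cx", "cy" (pixels), "k1" (the pictures are not rectified: a ray, as slopes to the right and down, at radius r is drawn at 1 + k1 r^2 times it, then the intrinsics apply), "extrinsics" (4x4, takes a point from camera to world coordinates). Camera axes: x right, y up, looking along -z (the intrinsics and any distortion apply to the point x, -y, -z); pixel columns grow to the right and rows downward; lengths in mm; the calibration is good to about 2 mm. A picture is of the moment at which its call begins: read the wrist's pose just before it. calibration takes no time and is no camera call; for the wrist camera it gives the pose at the moment of the call.
- arm.close_job(): hands the job in, once; it reports no verdict.
The state is a dict: "clock": time; "joint_pos": joint angles; "dq": joint speeds; "joint_efforts": joint torques, N m; "tool_pos": TCP position; "eef_rot": TCP orientation; "wrist_force": force on the tool from outside, world axes, zero at the start; "ft_torque": the same for the moment, N m; "finger_gap": finger opening in mm.
Only numpy, scipy, OpenCV 4.12 (cv2) and the standard library are available. Lean on these libraries where they do the work, as an engineer would, in place of code of your own. Each camera call takes 0.05 s, during which the arm holds its last target. There are 200 camera calls.

## Working session

There is one attempt and no reset: what is moved stays moved. The work goes in short steps, Python scripts to look and compute and a tool call to move; the robot and the scene stay as the last step left them, time stands still between calls to the robot, and variables do not carry over. Pictures are saved under pics/ and viewed, about 8 in all and at most 12, crops included, and the job is handed in when it is done.

Besides the shell and the picture viewer there is one more tool, called in YAML: its name, and indented under it one key for each argument. send_rows: Moves the arm, as the interface text tells. Its arguments: {"type":"object","properties":{"plan":{"type":"array"},"force":{"type":"number"}},"required":["plan"]}

```bash
mkdir -p pics; cat > h.py <<'E'
import numpy as np, cv2
from plant import status, capture, calibration, arm
def ray(c,uv):
    K=np.array([[c['fx'],0,c['cx']],[0,c['fy'],c['cy']],[0,0,1.]])
    p=cv2.undistortPoints(np.array([[uv]],float),K,np.array([c['k1'],0,0,0.]))[0,0]
    E=np.array(c['extrinsics']); return E[:3,3],E[:3,:3]@np.array([p[0],-p[1],-1])
def onz(c,uv,z):
    o,d=ray(c,uv); return o+d*(z-o[2])/d[2]
def pt(c,uv,dep):
    o,d=ray(c,uv); return o+d*dep
E
python3 - <<'E'
from h import *
s=status.sense(); print(s)
for n in("scene","side"):
    p,d=capture(n); c=calibration(n); cv2.imwrite(f"pics/{n}0.png",p[:,:,::-1]); np.save(f"pics/{n}0.npy",d)
    print(n,c)
E
```

```text
{'clock': 0.0, 'joint_pos': array([-1.4282167 ,  0.33389374,  0.03983473,  1.46628005, -0.013424  ,
        1.34327551, -0.05847891]), 'dq': array([-0.00080509,  0.00094276, -0.00056312,  0.00192361,  0.00054097,
       -0.00076253,  0.00119656]), 'joint_efforts': array([ 1.04252103e-03, -6.56365585e+01,  1.33628089e+00, -4.03799558e+01,
       -5.95559506e-02,  4.49987710e-02,  1.77847737e-04]), 'tool_pos': array([155.5149485 , 630.64144605, 221.66551076]), 'eef_rot': array([ 5.18333844e-04,  7.87208950e-01,  6.16685849e-01, -6.03635510e-04]), 'wrist_force': array([-0.92218452, -0.23121884, -0.24537971]), 'ft_torque': array([-0.04903183, -0.00600684, -0.02753912]), 'finger_gap': 87.07276006869274}
scene {'fx': 435.67036722506697, 'fy': 435.67036722506697, 'cx': 278.88953600837743, 'cy': 212.0250915414076, 'k1': -0.0439790679784004, 'extrinsics': array([[-6.73629292e-01,  4.26293656e-01, -6.03736115e-01,
        -2.94997762e+02],
       [-7.38761349e-01, -4.11969056e-01,  5.33397756e-01,
         6.92771713e+02],
       [-2.13365178e-02,  8.05329259e-01,  5.92443700e-01,
         9.57920994e+02],
       [ 0.00000000e+00,  0.00000000e+00,  0.00000000e+00,
         1.00000000e+00]])}
side {'fx': 432.2488017692819, 'fy': 432.2488017692819, 'cx': 279.47242789723515, 'cy': 207.5848909913873, 'k1': 0.03923239537720943, 'extrinsics': array([[ 9.13881882e-01,  2.59252871e-01, -3.12422558e-01,
         1.85960275e+02],
       [-4.05934860e-01,  5.95024321e-01, -6.93659099e-01,
        -9.60691302e+02],
       [ 6.06590749e-03,  7.60745691e-01,  6.49021724e-01,
         9.25210091e+02],
       [ 0.00000000e+00,  0.00000000e+00,  0.00000000e+00,
         1.00000000e+00]])}
```

View pics/scene0.png

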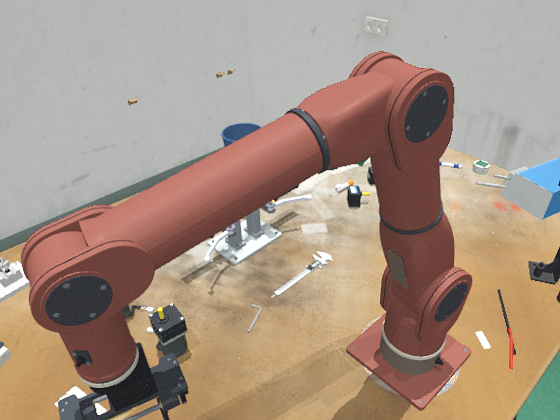

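View pics/side0.png

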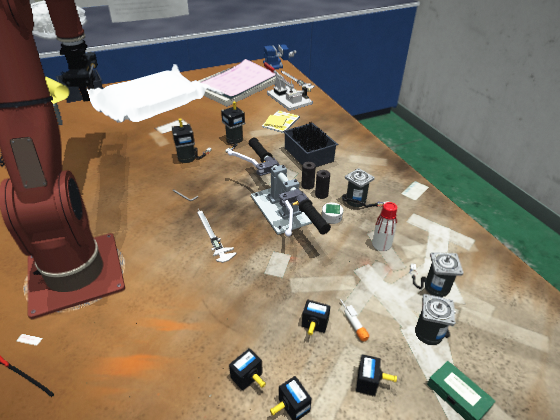

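```bash
python3 - <<'E'
from h import *
p=cv2.imread("pics/side0.png")[125:255,210:350]
cv2.imwrite("pics/crop0.png",cv2.resize(p,None,fx=5,fy=4.5,interpolation=cv2.INTER_CUBIC))
d=np.load("pics/side0.npy");c=calibration("side")
for uv in [(253,143),(263,153),(305,208),(318,222),(325,229),(281,168),(290,182)]:
    print(uv,pt(c,uv,d[uv[1],uv[0]]).round(1), onz(c,uv,115).round(1))
E
```

```text
(253, 143) [625.3 240.8 127.8] [632.3 260.  115. ]
(263, 153) [633.1 169.1 128.1] [640.4 187.7 115. ]
(305, 208) [ 638.2 -134.2  123.1] [ 642.8 -125.9  115. ]
(318, 222) [ 642.6 -204.8  126.4] [ 649.1 -194.   115. ]
(325, 229) [ 652.2 -228.7  117.1] [ 653.4 -226.8  115. ]
(281, 168) [648.1  56.  136.3] [660.6  83.5 115. ]
(290, 182) [646.2 -15.3 131.2] [655.6   4.  115. ]
```

View pics/crop0.png

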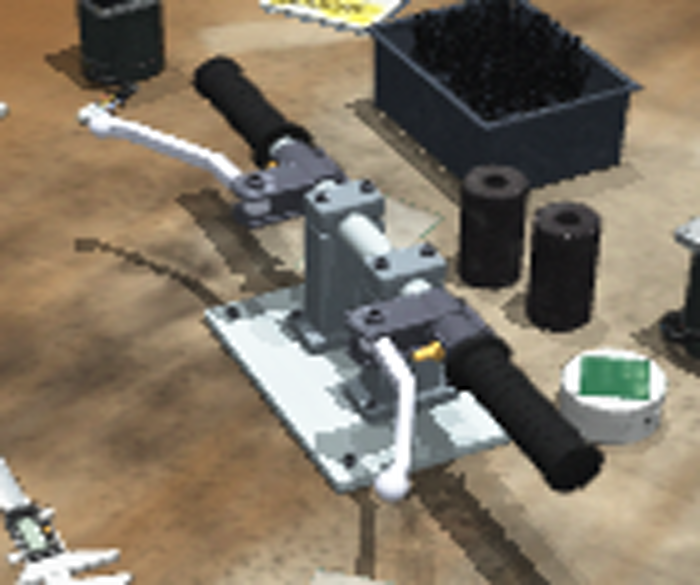

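```bash
cat >> h.py <<'E'
def cloud(c,d,u0,u1,v0,v1):
    V,U=np.mgrid[v0:v1,u0:u1]; uv=np.stack([U.ravel(),V.ravel()],1).astype(float)
    K=np.array([[c['fx'],0,c['cx']],[0,c['fy'],c['cy']],[0,0,1.]])
    p=cv2.undistortPoints(uv[:,None],K,np.array([c['k1'],0,0,0.]))[:,0]
    E=np.array(c['extrinsics']); r=np.c_[p[:,0],-p[:,1],-np.ones(len(p))]*d[v0:v1,u0:u1].reshape(-1,1)
    return uv, r@E[:3,:3].T+E[:3,3]
E
python3 - <<'E'
from h import *
im=cv2.imread("pics/side0.png");d=np.load("pics/side0.npy");c=calibration("side")
uv,P=cloud(c,d,215,345,128,250)
b=im[uv[:,1].astype(int),uv[:,0].astype(int)].astype(int)
g=(b.max(1)<60)&(P[:,2]>95)&(P[:,2]<140)&(P[:,0]>580)&(P[:,0]<700)
for s in(1,-1):
    q=P[g&(P[:,1]*s>110)]; print(s,len(q),q.min(0).round(),q.max(0).round())
    t=q[q[:,2]>np.percentile(q[:,2],70)]
    cc=np.polyfit(t[:,1],t[:,0],1); print("top line",cc,t[:,2].mean(), "y",np.percentile(q[:,1],[1,99]))
    A=np.c_[q[:,1],np.ones(len(q))]
    # cylinder fit
    from scipy.optimize import least_squares
    f=lambda k:np.hypot((q[:,0]-k[0]-k[1]*q[:,1])*np.cos(np.arctan(k[1])),q[:,2]-k[2])-16
    r=least_squares(f,[cc[1],cc[0],112],loss='soft_l1'); print("cyl",r.x,np.sqrt(np.mean(r.fun**2)))
w=(b.min(1)>140)&(P[:,2]>90)&(P[:,2]<150)&(P[:,0]<625)&(P[:,0]>480)
for s in(1,-1):
    m=w&(P[:,1]*s>70); q=P[m]; o=np.argsort(q[:,1]*s); print(len(q))
    for i in o[::max(1,len(o)//22)]: print(uv[m][i],q[i].round())
E
```

```text
1 218 [589. 110. 103.] [662. 270. 135.]
top line [-4.45424896e-02  6.44398564e+02] 131.45676290512364 y [112.55607648 268.3357422 ]
cyl [ 6.41159931e+02 -1.83576448e-02  1.14946341e+02] 3.37414022455926
-1 434 [ 627. -230.   98.] [ 670. -112.  137.]
top line [-6.12846815e-02  6.39011220e+02] 131.4666090429859 y [-228.98736458 -114.04017291]
cyl [ 6.41550360e+02 -5.36634768e-02  1.15076399e+02] 3.1752317070444507
101
[271. 168.] [622.  76. 131.]
[260. 167.] [594.  99. 128.]
[256. 164.] [587. 117. 129.]
[257. 163.] [596. 131. 122.]
[254. 161.] [590. 142. 125.]
[253. 162.] [589. 148. 118.]
[252. 160.] [588. 154. 121.]
[252. 159.] [590. 160. 122.]
[250. 160.] [584. 164. 116.]
[250. 158.] [587. 171. 119.]
[246. 158.] [574. 175. 121.]
[244. 157.] [570. 181. 122.]
[246. 156.] [579. 186. 120.]
[244. 156.] [573. 190. 119.]
[240. 155.] [562. 198. 122.]
[239. 155.] [560. 204. 118.]
[238. 154.] [559. 210. 119.]
[234. 154.] [547. 215. 119.]
[235. 152.] [551. 217. 124.]
[237. 152.] [560. 221. 120.]
[230. 154.] [536. 224. 116.]
[232. 152.] [543. 225. 121.]
[230. 153.] [537. 227. 118.]
[231. 150.] [542. 231. 127.]
[229. 151.] [535. 232. 124.]
[230. 150.] [541. 239. 122.]
141
[290. 204.] [618. -77. 101.]
[286. 201.] [601. -84. 123.]
[287. 203.] [602. -90. 120.]
[287. 206.] [598. -98. 116.]
[288. 206.] [ 597. -107.  123.]
[289. 207.] [ 598. -113.  124.]
[290. 209.] [ 599. -117.  119.]
[292. 210.] [ 602. -124.  120.]
[290. 212.] [ 592. -132.  122.]
[292. 214.] [ 595. -140.  120.]
[292. 216.] [ 591. -147.  120.]
[290. 217.] [ 582. -153.  124.]
[292. 219.] [ 586. -158.  120.]
[289. 221.] [ 573. -165.  122.]
[289. 223.] [ 570. -173.  123.]
[289. 225.] [ 568. -178.  120.]
[291. 227.] [ 570. -186.  119.]
[290. 228.] [ 565. -191.  121.]
[288. 229.] [ 557. -195.  124.]
[288. 230.] [ 555. -198.  124.]
[290. 231.] [ 559. -202.  122.]
[286. 234.] [ 546. -205.  118.]
[287. 233.] [ 549. -206.  121.]
[287. 234.] [ 548. -208.  121.]
```

```bash
cat >> h.py <<'E'
def th(s):
    from scipy.spatial.transform import Rotation as R
    w,x,y,z=s['eef_rot']; M=R.from_quat([x,y,z,w]).as_matrix(); return np.degrees(np.arctan2(M[1,0],M[0,0])),M
def rows(tgt,ang,n):
    s=status.sense(); t0,M=th(s); d=(np.array(tgt)-s['tool_pos'])/n/1000; sp=(t0-ang)/n
    for k in range(n):
        a=np.radians(t0-sp*k); c,q=np.cos(a),np.sin(a)
        print([[round(d[0]*c+d[1]*q,4),round(d[0]*q-d[1]*c,4),round(-d[2],4)],round(sp,2),0.0],end=",")
    print()
def rep():
    s=status.sense(); t,M=th(s); print(s['clock'],s['tool_pos'].round(1),"th",round(t,1),"F",s['wrist_force'].round(1),"gap",s['finger_gap'].round(1),"z",M[:,2].round(3),"j7",s['joint_pos'].round(2))
E
python3 -c "
from h import *
rows([515,180,215],15,12)"
```

```text
[[np.float64(-0.0293), np.float64(0.0381), np.float64(0.0006)], np.float64(5.1), 0.0],[[np.float64(-0.0258), np.float64(0.0405), np.float64(0.0006)], np.float64(5.1), 0.0],[[np.float64(-0.0221), np.float64(0.0427), np.float64(0.0006)], np.float64(5.1), 0.0],[[np.float64(-0.0182), np.float64(0.0444), np.float64(0.0006)], np.float64(5.1), 0.0],[[np.float64(-0.0142), np.float64(0.0459), np.float64(0.0006)], np.float64(5.1), 0.0],[[np.float64(-0.0101), np.float64(0.047), np.float64(0.0006)], np.float64(5.1), 0.0],[[np.float64(-0.0059), np.float64(0.0477), np.float64(0.0006)], np.float64(5.1), 0.0],[[np.float64(-0.0016), np.float64(0.048), np.float64(0.0006)], np.float64(5.1), 0.0],[[np.float64(0.0027), np.float64(0.048), np.float64(0.0006)], np.float64(5.1), 0.0],[[np.float64(0.0069), np.float64(0.0475), np.float64(0.0006)], np.float64(5.1), 0.0],[[np.float64(0.0111), np.float64(0.0467), np.float64(0.0006)], np.float64(5.1), 0.0],[[np.float64(0.0152), np.float64(0.0456), np.float64(0.0006)], np.float64(5.1), 0.0],
```

send_rows:
  plan:
    - [[-0.029,0.038,0],5.1,0]
    - [[-0.026,0.0405,0],5.1,0]
    - [[-0.022,0.0425,0],5.1,0]
    - [[-0.018,0.0445,0],5.1,0]
    - [[-0.014,0.046,0],5.1,0]
    - [[-0.01,0.047,0],5.1,0]
    - [[-0.006,0.0475,0],5.1,0]
    - [[-0.0015,0.048,0],5.1,0]
    - [[0.0025,0.048,0],5.1,0]
    - [[0.007,0.0475,0],5.1,0]
    - [[0.011,0.0465,0],5.1,0]
    - [[0.015,0.0455,0],5.1,0]
  force: 30

```text
clock: 1.6
tool_pos: [514.2, 162.6, 218.2]
eef_rot: [0.002, 0.993, 0.117, -0.003]
wrist_force: [-0.1, 0.5, 0.4]
finger_gap: 0.5
```

```bash
python3 - <<'E'
from h import *
rep(); c=calibration("wrist"); p,d=capture("wrist"); cv2.imwrite("pics/w1.png",p[:,:,::-1]); np.save("pics/w1.npy",d); import pickle; pickle.dump(c,open("pics/w1.pkl","wb")); rep()
rows([515,180,215],15,3)
E
```

```text
Traceback (most recent call last):
  File "h.py", line 27, in rep
    s=status.sense(); t,M=th(s); print(s['clock'],s['tool_pos'].round(1),"th",round(t,1),"F",s['wrist_force'].round(1),"gap",s['finger_gap'].round(1),"z",M[:,2].round(3),"j7",s['joint_pos'].round(2))
                                                                                                                             ^^^^^^^^^^^^^^^^^^^^^
AttributeError: 'float' object has no attribute 'round'
```

```bash
sed -i "s/s\['finger_gap'\].round(1)/round(float(s['finger_gap']),1)/; s/print(\[\[round(d\[0\]\*c+d\[1\]\*q,4),round(d\[0\]\*q-d\[1\]\*c,4),round(-d\[2\],4)\],round(sp,2),0.0\]/print([[float(round(v,4)) for v in (d[0]*c+d[1]*q,d[0]*q-d[1]*c,-d[2])],float(round(sp,2)),0]/" h.py
python3 - <<'E'
from h import *
rep(); c=calibration("wrist"); p,d=capture("wrist"); cv2.imwrite("pics/w1.png",p[:,:,::-1]); np.save("pics/w1.npy",d); import pickle; pickle.dump(c,open("pics/w1.pkl","wb")); rep()
rows([515,180,215],15,1)
E
```

```text
1.6 [514.2 162.6 218.2] th 13.4 F [-0.1  0.5  0.4] gap 0.5 z [-0.005 -0.005 -1.   ] j7 [-0.88  0.11  0.53  1.76 -0.06  1.29 -0.1 ]
1.65 [517.6 155.7 218.5] th 12.7 F [ 1.2 -5.8  0.4] gap 0.2 z [-0.002 -0.008 -1.   ] j7 [-0.87  0.12  0.54  1.76 -0.06  1.29 -0.1 ]
[[0.0028, -0.0243, 0.0035], -2.27, 0],
```

View pics/w1.png

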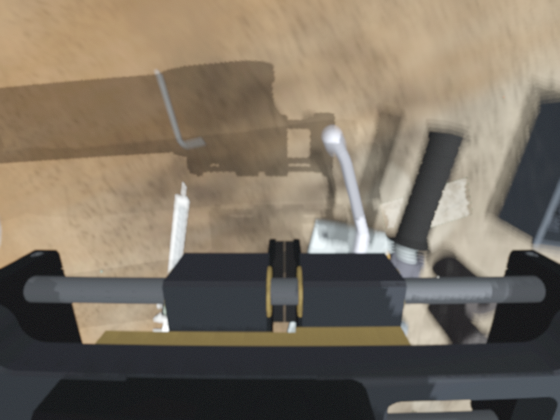

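```bash
python3 - <<'E'
from h import *
import pickle
p=cv2.imread("pics/w1.png").astype(int);d=np.load("pics/w1.npy");c=pickle.load(open("pics/w1.pkl","rb"))
for v in range(130,250,8):
    m=[u for u in range(315,385) if 0<d[v,u]<0.85*0+1e9 and pt(c,(u,v),d[v,u])[2]>100]
    if m: print(v,m[0],m[-1],pt(c,(m[0],v),d[v,m[0]+1]).round(1),pt(c,(m[-1],v),d[v,m[-1]-1]).round(1))
for v in (140,170,200,230):
    m=[u for u in range(385,475) if pt(c,(u,v),d[v,u])[2]>100]
    if m: print('grip',v,onz(c,(m[0],v),115).round(1),onz(c,(m[-1],v),115).round(1))
E
```

```text
130 322 340 [529.7 238.3 116.8] [544.2 242.  120.1]
138 321 341 [530.5 231.6 118.1] [547.2 235.7 119. ]
146 328 344 [538.5 226.4 116.4] [551.6 229.8 119.3]
154 337 347 [547.6 221.7 119.5] [555.7 223.9 121.2]
162 339 350 [551.8 215.2 117.1] [560.7 217.7 119.5]
170 341 352 [555.4 208.8 118. ] [564.4 211.4 120.3]
178 343 354 [496.4 241.3 378.6] [568.3 204.9 120.2]
186 345 356 [562.9 195.7 118.6] [571.8 198.5 121.4]
194 347 358 [567.  188.9 118.3] [576.5 191.5 119.4]
202 349 360 [571.4 181.7 117. ] [580.5 184.7 119.7]
210 351 361 [575.3 174.9 117.7] [583.6 177.7 120.2]
218 353 363 [579.5 167.7 117.6] [587.6 170.8 120.8]
226 355 366 [584.4 159.9 115.9] [593.6 163.2 118.7]
234 353 366 [585.2 151.4 115.2] [595.5 156.  120.4]
242 352 364 [586.3 143.6 116.5] [596.4 147.5 119.9]
grip 140 [619.2 251.3 115. ] [653.3 259.8 115. ]
grip 170 [619.9 223.9 115. ] [652.3 231.8 115. ]
grip 200 [620.8 195.  115. ] [655.  203.2 115. ]
grip 230 [615.1 162.7 115. ] [655.1 172.2 115. ]
```

send_rows:
  plan:
    - [[0.003,-0.024,0.0],-2.0,0]
    - [[0,0,0],0,0]

```text
clock: 1.9
tool_pos: [515.5, 179.1, 217.8]
eef_rot: [0.004, 0.992, 0.127, -0.002]
wrist_force: [-0.2, -0.3, 0.3]
finger_gap: 0.3
```

send_rows:
  plan:
    - [[0,0,0.05],0,0]
    - [[0,0,0.05],0,0]
    - [[0,0,0.018],0,0]
    - [[0.012,0,0],0,0]
    - [[0.008,0,0],0,0]
    - [[0,0,0],0,0]

```text
clock: 2.65
tool_pos: [535.0, 187.8, 98.6]
eef_rot: [0.003, 0.991, 0.131, -0.001]
wrist_force: [0.1, -0.8, 0.8]
finger_gap: 0.2
```

```bash
python3 -c "
from h import *
rep()"
```

```text
2.65 [535.  187.8  98.6] th 15.1 F [ 0.1 -0.8  0.8] gap 0.2 z [-0.001 -0.007 -1.   ] j7 [-0.85  0.29  0.51  1.84 -0.15  1.06 -0.02]
```

send_rows:
  plan:
    - [[0.006,-0.0005,0],0,0]
    - [[0.006,0,0],0,0]
    - [[0.006,0,0],0,0]
    - [[0.006,0,0],0,0]

```text
clock: 3.15
tool_pos: [559.4, 195.7, 100.0]
eef_rot: [0.002, 0.991, 0.132, -0.001]
wrist_force: [-3.1, 1.4, 0.8]
finger_gap: 0.4
```

send_rows:
  plan:
    - [[0.005,0,0],0,0]
    - [[0.005,0,0],0,0]

```text
clock: 3.4
tool_pos: [569.3, 198.5, 99.9]
eef_rot: [0.002, 0.991, 0.132, -0.001]
wrist_force: [-2.3, -0.2, 2.6]
finger_gap: 0.3
```

send_rows:
  plan:
    - [[0.004,0,0],0,0]
    - [[0.002,0,0],0,0]

```text
clock: 3.65
tool_pos: [575.6, 199.8, 99.8]
eef_rot: [0.003, 0.991, 0.132, -0.001]
wrist_force: [-2.6, -0.0, 2.1]
finger_gap: 0.6
```

send_rows:
  plan:
    - [[0.002,0,0],0,0]
    - [[0.002,0,0],0,0]

```text
clock: 3.9
tool_pos: [579.5, 200.3, 99.7]
eef_rot: [0.003, 0.991, 0.131, -0.002]
wrist_force: [-4.2, -2.3, 2.2]
finger_gap: 0.6
```

send_rows:
  plan:
    - [[0.002,0,0],0,0]
    - [[0.002,0,0],0,0]

```text
clock: 4.15
tool_pos: [583.3, 200.7, 99.5]
eef_rot: [0.003, 0.991, 0.131, -0.002]
wrist_force: [-3.5, -2.1, 2.3]
finger_gap: 0.4
```

send_rows:
  plan:
    - [[0.003,0.001,0],1,0]
    - [[0.003,0.001,0],1,0]
    - [[0.002,0,0],1,0]

```text
clock: 4.53
tool_pos: [591.7, 201.4, 99.4]
eef_rot: [0.003, 0.995, 0.104, -0.002]
wrist_force: [-3.9, -2.4, 3.2]
finger_gap: 0.3
```

send_rows:
  plan:
    - [[0.002,0,0],1,0]
    - [[0.002,0,0],1,0]

```text
clock: 4.78
tool_pos: [595.8, 201.5, 99.4]
eef_rot: [0.003, 0.996, 0.085, -0.003]
wrist_force: [-4.5, -2.0, 2.7]
finger_gap: 0.4
```

send_rows:
  plan:
    - [[0.002,0,0],0,0]

```text
clock: 4.9
tool_pos: [597.8, 201.3, 99.4]
eef_rot: [0.004, 0.996, 0.084, -0.003]
wrist_force: [-5.0, -2.8, 4.1]
finger_gap: 0.4
```

send_rows:
  plan:
    - [[0.002,0,0],0,0]

```text
clock: 5.03
tool_pos: [599.7, 201.1, 99.4]
eef_rot: [0.004, 0.997, 0.083, -0.003]
wrist_force: [-5.4, -3.7, 4.1]
finger_gap: 0.2
```

send_rows:
  plan:
    - [[0.002,0,0],0,0]

```text
clock: 5.15
tool_pos: [601.3, 200.9, 99.3]
eef_rot: [0.004, 0.997, 0.083, -0.004]
wrist_force: [-12.1, -3.3, 7.1]
finger_gap: 0.4
```

send_rows:
  plan:
    - [[0.002,0,0],0,0]

```text
clock: 5.28
tool_pos: [601.4, 200.9, 99.2]
eef_rot: [0.004, 0.997, 0.082, -0.006]
wrist_force: [-18.2, -2.8, 13.1]
finger_gap: 0.6
```

```bash
python3 - <<'E'
from h import *
rep()
p,d=capture("side"); rep()
cv2.imwrite("pics/s1.png",cv2.resize(p[110:260,200:350,::-1],None,fx=4,fy=4,interpolation=cv2.INTER_CUBIC))
E
```

```text
5.275 [601.4 200.9  99.2] th 9.4 F [-18.2  -2.8  13.1] gap 0.6 z [-0.011 -0.01  -1.   ] j7 [-0.8   0.43  0.52  1.66 -0.23  1.12 -0.05]
5.325 [601.3 200.9  99.2] th 9.4 F [-15.   -2.6  11.4] gap 0.5 z [-0.012 -0.01  -1.   ] j7 [-0.79  0.43  0.52  1.66 -0.23  1.13 -0.05]
```

View pics/s1.png

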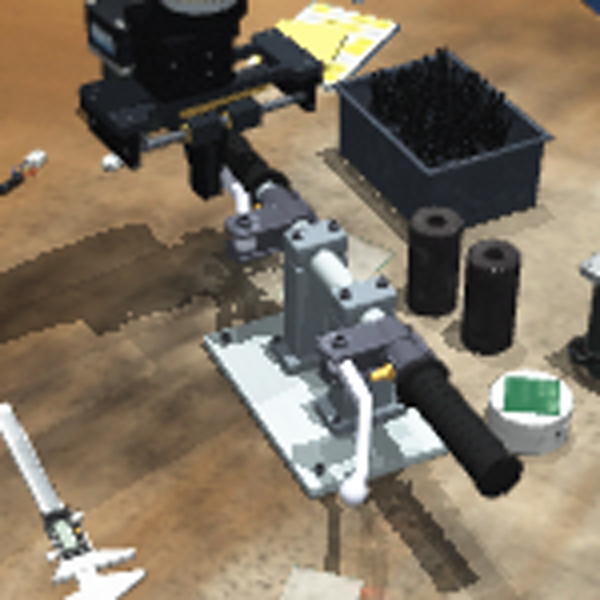

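send_rows:
  plan:
    - [[-0.006,0,0],0,0]
    - [[-0.012,0,0],0,0]
    - [[-0.02,0,0],0,0]
    - [[-0.025,0,0],0,0]
    - [[-0.025,0,0],0,0]
    - [[0,0,0],0,0]

```text
clock: 6.08
tool_pos: [513.1, 187.3, 100.4]
eef_rot: [0.004, 0.997, 0.081, -0.003]
wrist_force: [0.2, -0.2, 0.6]
finger_gap: 0.5
```

```bash
python3 - <<'E'
from h import *
rep(); rows([516,-148,98],-10.5,9)
p,d=capture("side"); 
cv2.imwrite("pics/s2.png",cv2.resize(p[110:260,200:350,::-1],None,fx=4,fy=4,interpolation=cv2.INTER_CUBIC))
E
```

```text
6.075 [513.1 187.3 100.4] th 9.3 F [ 0.2 -0.2  0.6] gap 0.5 z [-0.006 -0.008 -1.   ] j7 [-0.9   0.25  0.53  1.88 -0.14  1.06 -0.15]
[[-0.0057, 0.0368, 0.0003], 2.21, 0],[[-0.0043, 0.037, 0.0003], 2.21, 0],[[-0.0029, 0.0371, 0.0003], 2.21, 0],[[-0.0015, 0.0372, 0.0003], 2.21, 0],[[-0.0, 0.0373, 0.0003], 2.21, 0],[[0.0014, 0.0372, 0.0003], 2.21, 0],[[0.0028, 0.0372, 0.0003], 2.21, 0],[[0.0043, 0.037, 0.0003], 2.21, 0],[[0.0057, 0.0368, 0.0003], 2.21, 0],
```

View pics/s2.png

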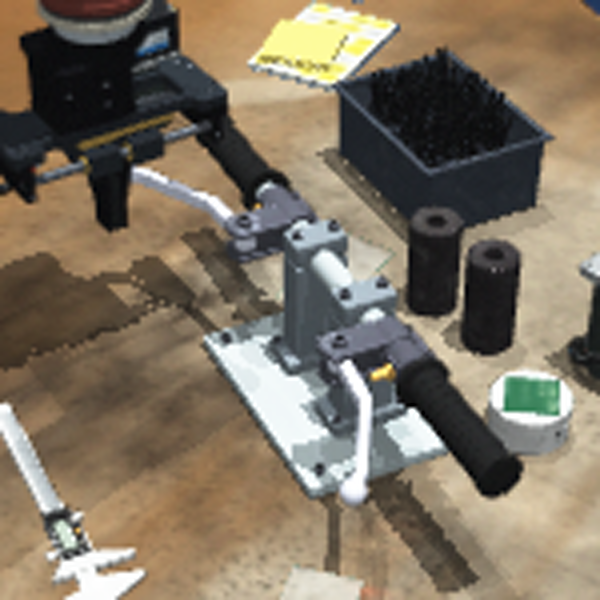

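send_rows:
  plan:
    - [[-0.0057,0.0368,0],2.2,0]
    - [[-0.0043,0.037,0],2.2,0]
    - [[-0.003,0.037,0],2.2,0]
    - [[-0.0015,0.037,0],2.2,0]
    - [[0,0.037,0],2.2,0]
    - [[0.0014,0.037,0],2.2,0]
    - [[0.0028,0.037,0],2.2,0]
    - [[0.0043,0.037,0],2.2,0]
    - [[0.0057,0.0368,0],2.2,0]
    - [[0,0,0],0,0]

```text
clock: 7.38
tool_pos: [513.8, -178.3, 105.8]
eef_rot: [0.006, 0.994, -0.111, 0.003]
wrist_force: [-0.3, -0.2, 0.4]
finger_gap: 0.4
```

```bash
python3 - <<'E'
from h import *
rep(); rows([530,-150.5,98],-10.5,2)
c=calibration("wrist"); p,d=capture("wrist"); cv2.imwrite("pics/w2.png",p[:,:,::-1])
V,U=np.nonzero(d); uv,P=cloud(c,d,0,560,0,260)
b=p[uv[:,1].astype(int),uv[:,0].astype(int)].astype(int)
m=(P[:,2]>108)&(P[:,2]<126)&(P[:,0]>530)&(P[:,0]<612)&(P[:,1]<-90)&(P[:,1]>-230)
q=P[m]; print(len(q))
for y in range(-230,-90,8):
    t=q[abs(q[:,1]-y)<4]
    if len(t)>3: print(y,t[:,0].min().round(1),t[:,0].max().round(1),np.median(t[:,2]).round(1))
E
```

```text
7.375 [ 513.8 -178.3  105.8] th -12.8 F [-0.3 -0.2  0.4] gap 0.4 z [ 0.004 -0.013 -1.   ] j7 [-0.45  0.26  0.8   1.9  -0.2   1.05  0.21]
[[0.0048, -0.0154, 0.0039], -1.14, 0],[[0.0051, -0.0153, 0.0039], -1.14, 0],
4950
-182 561.4 573.8 119.2
-174 564.8 578.4 119.6
-166 568.9 582.6 119.7
-158 572.9 587.0 119.9
-150 577.4 590.0 119.8
-142 581.2 593.7 119.6
-134 585.3 598.2 119.8
-126 589.2 602.0 119.7
-118 592.9 605.2 119.7
-110 594.9 606.0 119.9
-102 595.5 607.4 119.9
-94 596.1 607.5 120.0
```

send_rows:
  plan:
    - [[0.005,-0.0145,0.004],-1.1,0]
    - [[0.005,-0.0135,0.004],-1.1,0]
    - [[0,0,0],0,0]

```text
clock: 7.8
tool_pos: [531.1, -147.4, 96.4]
eef_rot: [0.005, 0.996, -0.088, 0.002]
wrist_force: [-1.2, -0.1, 0.5]
finger_gap: 0.5
```

send_rows:
  plan:
    - [[0.006,0,0],0,0]
    - [[0.006,0,0],0,0]
    - [[0.006,0,0],0,0]
    - [[0.005,0,0],0,0]

```text
clock: 8.3
tool_pos: [555.4, -151.2, 96.7]
eef_rot: [0.005, 0.996, -0.087, 0.002]
wrist_force: [-0.1, 0.9, -0.9]
finger_gap: 0.4
```

send_rows:
  plan:
    - [[0.003,0.003,0],0,0]
    - [[0.005,0.001,0],0,0]
    - [[0.005,0,0],0,0]
    - [[0.005,0,0],0,0]

```text
clock: 8.8
tool_pos: [572.4, -159.7, 96.5]
eef_rot: [0.006, 0.996, -0.088, 0.001]
wrist_force: [-1.9, -0.4, 0.6]
finger_gap: 0.3
```

send_rows:
  plan:
    - [[0.004,0,0],0,0]
    - [[0.003,0,0],0,0]

```text
clock: 9.05
tool_pos: [579.5, -161.3, 96.5]
eef_rot: [0.006, 0.996, -0.088, 0.001]
wrist_force: [-2.7, 0.4, 1.1]
finger_gap: 0.5
```

send_rows:
  plan:
    - [[0.002,0,0],0,0]
    - [[0.002,0,0],0,0]

```text
clock: 9.3
tool_pos: [583.7, -161.9, 96.5]
eef_rot: [0.006, 0.996, -0.088, 0.001]
wrist_force: [-3.2, -0.1, 0.7]
finger_gap: 1.0
```

send_rows:
  plan:
    - [[0.002,0,0],0,0]
    - [[0.002,0,0],0,0]

```text
clock: 9.55
tool_pos: [587.8, -162.3, 96.5]
eef_rot: [0.005, 0.996, -0.088, 0.001]
wrist_force: [-2.6, 0.4, 1.6]
finger_gap: 0.5
```

send_rows:
  plan:
    - [[0.002,0,0],0,0]

```text
clock: 9.68
tool_pos: [589.8, -162.5, 96.4]
eef_rot: [0.005, 0.996, -0.088, 0.001]
wrist_force: [-3.9, 1.2, 1.2]
finger_gap: 0.7
```

send_rows:
  plan:
    - [[0.002,0,0],0,0]

```text
clock: 9.8
tool_pos: [591.8, -162.5, 96.3]
eef_rot: [0.005, 0.996, -0.088, 0.001]
wrist_force: [-3.4, 1.6, 1.3]
finger_gap: 0.7
```

send_rows:
  plan:
    - [[0.0015,0,0],0,0]

```text
clock: 9.93
tool_pos: [593.1, -162.6, 96.2]
eef_rot: [0.005, 0.996, -0.088, 0.0]
wrist_force: [-5.8, 1.9, 2.5]
finger_gap: 0.7
```

send_rows:
  plan:
    - [[0.0015,0,0],0,0]

```text
clock: 10.05
tool_pos: [594.0, -162.6, 96.1]
eef_rot: [0.005, 0.996, -0.088, -0.001]
wrist_force: [-8.0, 3.7, 6.8]
finger_gap: 0.1
```

send_rows:
  plan:
    - [[0.0015,0,0],0,0]

```text
clock: 10.18
tool_pos: [594.5, -162.6, 96.1]
eef_rot: [0.004, 0.996, -0.088, -0.002]
wrist_force: [-9.9, 2.8, 8.2]
finger_gap: 0.1
```

send_rows:
  plan:
    - [[0.0022,0,-0.0005],0,0]

```text
clock: 10.3
tool_pos: [594.9, -162.6, 96.2]
eef_rot: [0.004, 0.996, -0.088, -0.004]
wrist_force: [-11.4, 2.5, 5.8]
finger_gap: 0.4
```

send_rows:
  plan:
    - [[0.0022,0,-0.0005],0,0]

```text
clock: 10.42
tool_pos: [595.1, -162.6, 96.2]
eef_rot: [0.003, 0.996, -0.088, -0.006]
wrist_force: [-13.6, 3.3, 6.2]
finger_gap: 0.5
```

```bash
python3 - <<'E'
from h import *
rep()
p,d=capture("side"); rep()
for i in range(3): capture("side")
rep()
cv2.imwrite("pics/s3.png",cv2.resize(p[110:260,200:350,::-1],None,fx=4,fy=4,interpolation=cv2.INTER_CUBIC))
E
```

```text
10.425 [ 595.1 -162.6   96.2] th -10.1 F [-13.6   3.3   6.2] gap 0.5 z [-0.012 -0.005 -1.   ] j7 [-0.38  0.44  0.73  1.72 -0.31  1.11  0.27]
10.475 [ 595.1 -162.6   96.2] th -10.1 F [-11.5   3.1   6.5] gap 0.1 z [-0.013 -0.005 -1.   ] j7 [-0.38  0.44  0.73  1.72 -0.31  1.12  0.27]
10.625 [ 595.1 -162.6   96.2] th -10.1 F [-12.1   4.3   7. ] gap 0.4 z [-0.012 -0.005 -1.   ] j7 [-0.38  0.44  0.73  1.72 -0.31  1.11  0.27]
```

View pics/s3.png

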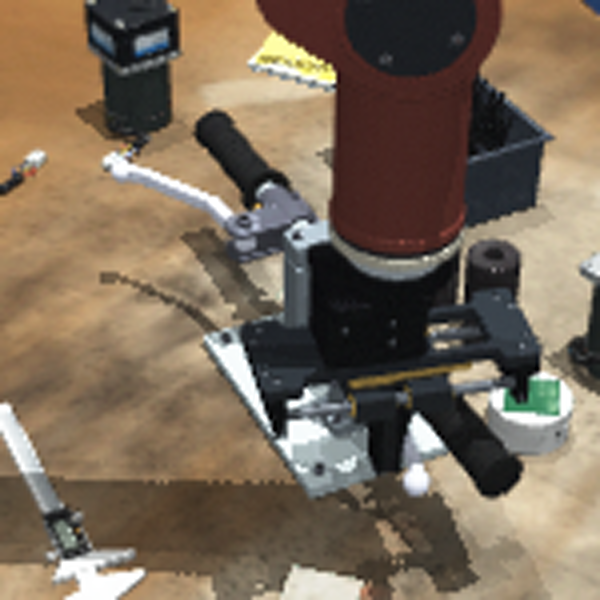

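send_rows:
  plan:
    - [[0.0028,0,-0.0005],0,0]

```text
clock: 10.75
tool_pos: [595.4, -162.6, 96.2]
eef_rot: [0.002, 0.996, -0.088, -0.009]
wrist_force: [-15.6, 3.7, 8.5]
finger_gap: 0.8
```

```bash
python3 - <<'E'
from h import *
c=calibration("side"); pv=np.array([605,-66.5])
a=[onz(c,uv,117)[:2] for uv in [(288,233.5),(303.7,230.5)]]; t=[np.arctan2(*(x-pv)[::-1]) for x in a]; print(a,t,t[1]-t[0])
rep()
for i in range(16):
    capture("side")
    if i%5==0: rep()
E
```

```text
[array([ 552.42579713, -204.29183448]), array([ 596.3900098 , -210.69523606])] [np.float64(-1.9352953402612574), np.float64(-1.6304361574518715)] 0.30485918280938584
10.75 [ 595.4 -162.6   96.2] th -10.1 F [-15.6   3.7   8.5] gap 0.8 z [-0.017 -0.003 -1.   ] j7 [-0.37  0.45  0.73  1.71 -0.32  1.12  0.27]
10.8 [ 595.5 -162.6   96.2] th -10.1 F [-14.   3.   9.] gap 0.7 z [-0.018 -0.003 -1.   ] j7 [-0.37  0.45  0.73  1.71 -0.32  1.12  0.27]
11.05 [ 595.4 -162.5   96.2] th -10.1 F [-13.8   4.5   8.4] gap 0.3 z [-0.017 -0.003 -1.   ] j7 [-0.37  0.45  0.73  1.71 -0.32  1.12  0.27]
11.3 [ 595.4 -162.5   96.2] th -10.1 F [-14.4   3.4   7.5] gap 0.2 z [-0.017 -0.003 -1.   ] j7 [-0.37  0.45  0.73  1.71 -0.32  1.12  0.27]
11.55 [ 595.4 -162.6   96.2] th -10.1 F [-13.6   3.7   7.3] gap 0.4 z [-0.017 -0.003 -1.   ] j7 [-0.37  0.45  0.73  1.71 -0.32  1.12  0.27]
```

Stop confirmed (about 0.30 rad, 14 N, steady). "Do the same" includes letting go, so I release the right lever fully and then press it again for the final hold.

send_rows:
  plan:
    - [[-0.006,0,0],0,0]
    - [[-0.012,0,0],0,0]
    - [[-0.015,0,0],0,0]
    - [[-0.012,0,0],0,0]
    - [[0,0,0],0,0]
    - [[0,0,0],0,0]

```text
clock: 12.3
tool_pos: [550.4, -154.5, 97.5]
eef_rot: [0.003, 0.996, -0.088, -0.006]
wrist_force: [-0.8, -0.1, 0.3]
finger_gap: 0.4
```

```bash
python3 -c "
from h import *
rep()"
```

```text
12.3 [ 550.4 -154.5   97.5] th -10.1 F [-0.8 -0.1  0.3] gap 0.4 z [-0.013 -0.004 -1.   ] j7 [-0.43  0.35  0.75  1.83 -0.26  1.08  0.24]
```

Clear of the lever (contact was at about x 560). Pressing again.

send_rows:
  plan:
    - [[0.006,0,0],0,0]
    - [[0.006,0,0],0,0]
    - [[0.006,0,0],0,0]
    - [[0.006,0,0],0,0]
    - [[0.005,0,0],0,0]
    - [[0.005,0,0],0,0]
    - [[0.003,0,0],0,0]

```text
clock: 13.18
tool_pos: [589.8, -161.6, 97.0]
eef_rot: [0.003, 0.996, -0.088, -0.007]
wrist_force: [-3.6, 0.8, 3.0]
finger_gap: 0.6
```

send_rows:
  plan:
    - [[0.002,0,0],0,0]
    - [[0.002,0,0],0,0]

```text
clock: 13.42
tool_pos: [593.4, -161.7, 96.7]
eef_rot: [0.002, 0.996, -0.088, -0.008]
wrist_force: [-7.6, 3.5, 6.2]
finger_gap: 0.5
```

send_rows:
  plan:
    - [[0.002,0,-0.0005],0,0]

```text
clock: 13.55
tool_pos: [594.1, -161.8, 96.8]
eef_rot: [0.002, 0.996, -0.088, -0.009]
wrist_force: [-9.2, 2.6, 3.7]
finger_gap: 0.0
```

send_rows:
  plan:
    - [[0.0026,0,-0.0005],0,0]

```text
clock: 13.68
tool_pos: [594.8, -161.8, 96.8]
eef_rot: [0.001, 0.996, -0.088, -0.011]
wrist_force: [-12.5, 3.9, 7.4]
finger_gap: 0.6
```

send_rows:
  plan:
    - [[0.0028,0,-0.0005],0,0]

```text
clock: 13.8
tool_pos: [595.2, -161.7, 96.7]
eef_rot: [0.001, 0.996, -0.088, -0.014]
wrist_force: [-13.6, 4.2, 9.8]
finger_gap: 0.4
```

```bash
python3 - <<'E'
from h import *
rep()
for i in range(12):
    p,d=capture("side")
    if i%4==3: rep()
cv2.imwrite("pics/s4.png",cv2.resize(p[110:260,200:350,::-1],None,fx=4,fy=4,interpolation=cv2.INTER_CUBIC))
E
```

```text
13.8 [ 595.2 -161.7   96.7] th -10.1 F [-13.6   4.2   9.8] gap 0.4 z [-0.028  0.001 -1.   ] j7 [-0.37  0.46  0.72  1.7  -0.32  1.14  0.27]
14.0 [ 595.2 -161.7   96.8] th -10.1 F [-13.4   4.2   9.5] gap 0.6 z [-0.028  0.001 -1.   ] j7 [-0.37  0.46  0.72  1.7  -0.32  1.14  0.27]
14.2 [ 595.1 -161.7   96.8] th -10.1 F [-14.1   4.    8.8] gap 0.4 z [-0.028  0.001 -1.   ] j7 [-0.37  0.46  0.72  1.7  -0.32  1.14  0.27]
14.4 [ 595.2 -161.7   96.8] th -10.1 F [-12.1   4.    8.8] gap 0.4 z [-0.027  0.001 -1.   ] j7 [-0.37  0.46  0.72  1.7  -0.32  1.14  0.27]
```

View pics/s4.png

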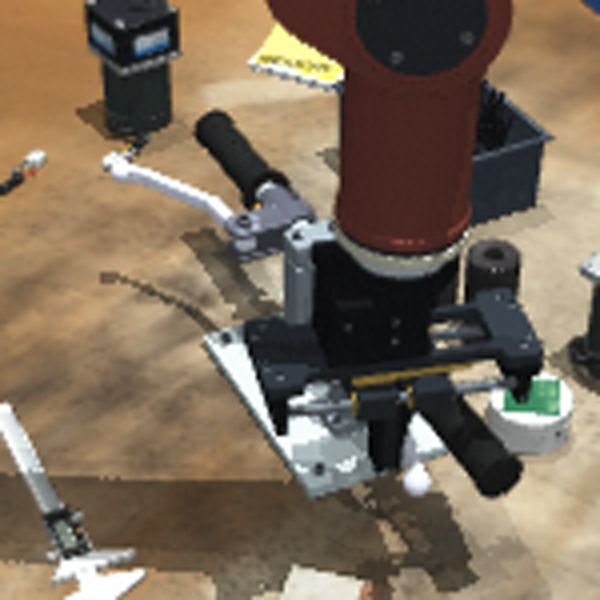

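The picture shows the left lever sprung out (ball tip at about (118,165)). The right lever is held short of its grip (ball at about (417,482)), the same as before. The push is steady at about 14 N, so I'm handing in.

```bash
python3 -c "
from h import *
rep(); print(arm.close_job())"
```

```text
14.4 [ 595.2 -161.7   96.8] th -10.1 F [-12.1   4.    8.8] gap 0.4 z [-0.027  0.001 -1.   ] j7 [-0.37  0.46  0.72  1.7  -0.32  1.14  0.27]
the job is handed in; nothing more can be done
None
```

The right lever is the one set correctly. It is now being held against its stop with about 13–14 N, and the left lever is let go. The job was handed in at 14.4 s.

- **Left lever:** I pressed it with the backs of the closed fingers. It went past where a correctly set lever stops and closed onto the grip, where I pressed it with about 18 N. I then let it go, and the side picture shows it sprung back out.
- **Right lever:** I pressed it until it stopped short of the grip, at about 0.30 rad judged from its ball tip in the side picture. I let it go and pressed it again to the same position.
- **Last checks:** the push held between 12.7 and 14.7 N (horizontal) over the last 0.6 s. In the final picture the left lever is out, a gap is visible at the right grip, and the items in view look undisturbed.
- **What disagreed:**
  - The 0.30 rad is a rough estimate at the top of the 0.27–0.30 range.
  - Both levers stopped 5–7 mm further in than I had calculated.
  - At the hold there is also about 9 N of upward force on the fingers. I think this is friction on the blade, and lifting the fingers slightly did not clear it.
  - I did not take a picture of the right lever released between its two presses. The fingers had backed off about 10 mm past first contact, with no force reading.

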